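# Find the full plate box and bed it in the handling tray

## Task

One of the three identical archive boxes on the plinth still holds glass negatives; the other two are empty. Work along the row from the end farthest from the plywood handling tray: lift each box straight up a few centimetres to feel its weight, and put the empty ones back as they stood. Bed the heavy one flat and square, fully down in the free cut-out of the tray's foam; keep the boxes level, do not drop them, and disturb nothing else.

Things in the scene. Friction and masses are not known exactly. Their poses are not given: they have to be found in the camera images.
- box_a_center (a point): one of three outwardly identical closed grey archive boxes, 144 mm long (x) by 56 mm wide (y) by 72 mm high (z), hinged lid shut, blank white label on top, metal corners; this point is its centre, 36 mm above its underside. An empty box weighs 0.10 to 0.16 kg, the one holding glass plates 0.50 to 0.70 kg; nothing on the outside tells which is which, and any of the three can be it
- box_b_center (a point): one of three outwardly identical closed grey archive boxes, 144 mm long (x) by 56 mm wide (y) by 72 mm high (z), hinged lid shut, blank white label on top, metal corners; this point is its centre, 36 mm above its underside. An empty box weighs 0.10 to 0.16 kg, the one holding glass plates 0.50 to 0.70 kg; nothing on the outside tells which is which, and any of the three can be it
- box_c_center (a point): one of three outwardly identical closed grey archive boxes, 144 mm long (x) by 56 mm wide (y) by 72 mm high (z), hinged lid shut, blank white label on top, metal corners; this point is its centre, 36 mm above its underside. An empty box weighs 0.10 to 0.16 kg, the one holding glass plates 0.50 to 0.70 kg; nothing on the outside tells which is which, and any of the three can be it
- plinth: fixed low plinth, a plain tan board 200 mm (x) by 320 mm (y) by 22 mm high, on the robot's left; origin at the centre of its underside. The boxes stand on it in a row along its y, 100 mm apart, their long sides roughly along its x
- place_left (a point): on the plinth's top surface (22 mm above the table), the place of the box farthest from the tray: the first to lift. The box's centre stands within about 10 mm of it sideways, turned by at most 0.12 rad; same axes as the plinth
- place_middle (a point): on the plinth's top surface, the place of the middle box, the second to lift; same axes as the plinth
- place_right (a point): on the plinth's top surface, the place of the box nearest the tray, the third to lift; same axes as the plinth
- tray: fixed plywood handling tray on the robot's right, 300 mm (x) by 250 mm (y), side rims 42 mm high, its two ends (at x = -150 and +150 mm) 80 mm high with hand-holes; origin at the centre of its underside. Black firm foam, top 36 mm above the table, has two cut-outs with blue floors, 16 mm deep; the one at y = -70 mm is taken by the gatehouse model
- pocket (a point): centre of the blue floor of the tray's free cut-out (at tray x = 0, y = +45 mm, 20 mm above the table); z up, x along its length. The cut-out is 152 mm (x) by 64 mm (y) by 16 mm deep, 4 mm clear all round a box; a box goes in either way round and stands 56 mm out of the foam
- gatehouse: brick model gatehouse, 98 x 50 mm, 76 mm high, standing in the tray's other cut-out, its top 96 mm above the table; origin at the centre of its underside. Leave alone
- villa: brick model house with blue gable roof, 140 x 95 mm, about 102 mm high, beyond the plinth; origin at the centre of its underside. Leave alone
- water_tower: square brick model tower, 68 x 68 mm, 157 mm high, to the left of the plinth; origin at the centre of its underside. Leave alone
- magnifier: hand magnifier lying on the table between robot and plinth, 82 mm lens ring with a black handle 90 mm long towards its -y, 18 mm high; origin under the lens. Leave alone
There are look-alikes about, which are no part of the job. Leave any red look-alike of the part that bears box_a_center alone.

How it is judged:
By the outcome, as a careful person would: the job done as asked, in the order asked, and still so for the second after the job is handed in, with the robot touching nothing.
It also fails if it takes over 72 s, if anything falls off the work surface, if the arm or the gripper's body presses on something with over 40 N, if the wrist force passes 120 N, or if a joint passes its speed limit or range.

## Robot

A 6-joint arm with a two-finger parallel gripper is mounted at the origin on the work surface. World frame = base frame: x ahead of the robot, y to its left, z up, the work surface at z = 0. Lengths are in m, angles in degrees, forces in N, time in s.
With the tool pointing down it reaches from about 0.3 to 0.75 m from the base axis. Payload 8.5 kg.
Tool frame: the origin (TCP) lies at the very end of the fingers, on their centre line; the grasp point (between the pads) lies 19 mm behind it; x points along the fingers, y is the direction in which the jaws open and shut, and the axes are right-handed (so a half turn about x gives the same grasp; the last joint's range is limited). The gripper opens to 85 mm and grips with 20 to 120 N. Pads are 22 mm wide; open, the fingers measure 114 mm over their backs; the gripper's body (76 mm by 85 mm) begins 54 mm behind the grasp point. The pads swing forward as they close: fully open they stand 13 mm farther back than shut.
Start: joints at [-86.82, 21.807, 74.336, -0, 83.858, -12.336], TCP at [0.147, -0.53, 0.231] pointing down, gripper open.
Joint ranges: [-178.18, 178.18], [-50.72, 133.34], [12.68, 142.11], [-81.47, 261.47], [9.98, 163.14], [-165.26, 165.26]. Speed limits (degrees/s): [136.94, 136.94, 180, 180, 180, 180].

## Interface

Orientations are given as a 3x3 rotation matrix whose columns are the frame's x, y, z axes.
In Python, from rig import env, eyes, close_job gives the robot as it stands.
- The arm moves only by the shell command python3 -m pendant 'ROWS' [OPENING] [FORCE]. ROWS is a JSON object of lists of equal length, an entry for each row: "travel": the shift along the world's x, y, z in mm, a list of three; "delta_rot": the turn, a rotation vector about the world's x, y, z in rad, a list of three. In form: {"travel": [[x, y, z], ...], "delta_rot": [[wx, wy, wz], ...]}. A call has 1 to 20 rows; each row shifts and turns the commanded pose from where the row before left it; what a row does not reach is not made up. A row lasts 1/12 s, in which the tool goes at most 41.7 mm and 7.16 degrees, less where a joint would pass 70% of its speed; a pose out of reach is approached as far as the arm can. A call with a gripper value outside its range is refused whole. OPENING is the finger opening in mm, from 0 to 85.4, set as the call begins (- or left out, the last holds). The fingers move at their own pace and stop on an object; FORCE is the grip in N (left out, the last holds). Time passes only in rows, so rows that do not move let the fingers close. It gives the time, the measured TCP pose, the force and the opening at its end, in the units of the state.
- env.observe(): the state, without advancing time (a new reading comes with each control period).
- eyes.get_image(name): name is "scene" or "top" or "wrist"; returns the picture (420x560x3 uint8, red, green, blue); there is no depth.
- eyes.camera_model(name): a dict with "vfov" (degrees; the focal length in pixels is half the picture's height over the tangent of half this angle, whatever the lens; pixels are square), "cx", "cy" (the principal point, pixels), "pose" (4x4, takes a point from camera to world coordinates). Camera axes: x right, y up, looking along -z (the intrinsics and any distortion apply to the point x, -y, -z); pixel columns grow to the right and rows downward; lengths in m; the calibration is good to about 2 mm. A picture is of the moment at which its call begins: read the wrist's pose just before it. camera_model takes no time and is no camera call; for the wrist camera it gives the pose at the moment of the call.
- close_job(): hands the job in, once; it reports no verdict.
The state is a dict: "time_s": time; "q": joint angles; "qvel": joint speeds; "joint_efforts": joint torques, N m; "position": TCP position; "tool_rot": TCP orientation; "ft_force": force on the tool from outside, world axes, zero at the start; "wrist_torque": the same for the moment, N m; "grip_width": finger opening in m.
Only numpy, scipy, OpenCV 4.12 (cv2) and the standard library are available. Lean on these libraries where they do the work, as an engineer would, in place of code of your own. Each camera call takes 0.05 s, during which the arm holds its last target. There are 200 camera calls.

## Working session

There is one attempt and no reset: what is moved stays moved. The work goes in short steps, Python scripts to look and compute and a shell command to move; the robot and the scene stay as the last step left them, time stands still between calls to the robot, and variables do not carry over. Pictures are saved under pics/ and viewed, about 8 in all and at most 12, crops included, and the job is handed in when it is done.

```bash
mkdir -p pics; ls
python3 - <<'E'
from rig import env,eyes
import cv2,numpy as np
s=env.observe()
for k,v in s.items(): print(k,np.round(v,3).tolist())
for n in("scene","top"):
    m=eyes.camera_model(n); print(n,{k:np.round(v,4).tolist() if not isinstance(v,str) else v for k,v in m.items()})
    cv2.imwrite(f"pics/{n}0.png",eyes.get_image(n)[:,:,::-1])
m=eyes.camera_model("wrist");print(m)
E
```

```text
pics
time_s 0.0
q [-86.821, 21.839, 74.385, -0.0, 83.859, -12.335]
qvel [0.009, -0.051, -0.021, 0.081, 0.065, -0.048]
joint_efforts [-0.001, -44.846, -23.128, -0.0, 0.005, 0.0]
position [0.147, -0.53, 0.231]
tool_rot [[-0.0, 0.267, -0.964], [0.001, -0.964, -0.267], [-1.0, -0.001, -0.0]]
ft_force [-0.853, -0.119, 0.695]
wrist_torque [-0.065, -0.031, 0.05]
grip_width 0.086
scene {'vfov': 54.5694, 'cx': 280.1421, 'cy': 210.7008, 'pose': [[0.6936, -0.5358, 0.4816, 0.9893], [0.7203, 0.5025, -0.4783, -0.4526], [0.0143, 0.6786, 0.7344, 0.852], [0.0, 0.0, 0.0, 1.0]]}
top {'vfov': 56.3334, 'cx': 280.1973, 'cy': 214.5397, 'pose': [[-0.0269, 0.9936, -0.1095, 0.3703], [-0.9996, -0.0255, 0.0139, 0.0662], [0.011, 0.1098, 0.9939, 1.2368], [0.0, 0.0, 0.0, 1.0]]}
{'vfov': 68.58719010877742, 'cx': 282.2854992506089, 'cy': 206.48338826847632, 'pose': array([[ 0.2692531 ,  0.92705342,  0.26091133,  0.21381839],
       [-0.96306844,  0.25957575,  0.07155139, -0.51065685],
       [-0.00139429, -0.2705409 ,  0.96270747,  0.3738408 ],
       [ 0.        ,  0.        ,  0.        ,  1.        ]])}
```

View pics/scene0.png

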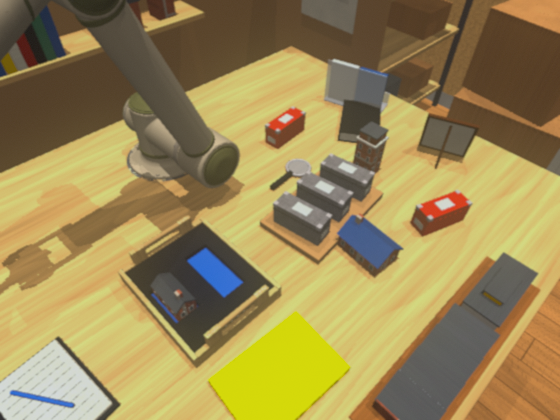

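View pics/top0.png

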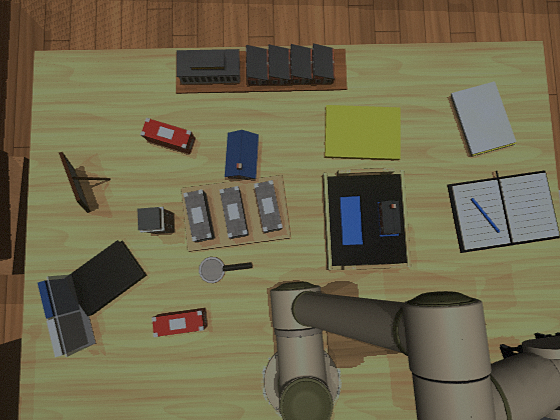

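Scene: three grey boxes on the plinth. In the top view they are at (198,215), (234,212) and (268,206), and the leftmost is farthest from the tray. The things that could be mistaken for them are the red boxes at (167,135) and (180,322), and the dark tower at (155,220). The free blue pocket is at (351,220), with the gatehouse at (390,217). Next I'll measure the boxes coarsely.

```bash
cat > h.py <<'E'
import numpy as np,cv2
from rig import env,eyes
def snap(n,name=None):
    m=eyes.camera_model(n); im=eyes.get_image(n)
    if name: cv2.imwrite(f"pics/{name}.png",im[:,:,::-1])
    return m,im
def ray(m,px,z):
    f=210/np.tan(np.radians(m["vfov"])/2); px=np.atleast_2d(px).astype(float)
    d=np.c_[(px[:,0]-m["cx"])/f,-(px[:,1]-m["cy"])/f,-np.ones(len(px))]@m["pose"][:3,:3].T
    o=m["pose"][:3,3]; return o+d*((z-o[2])/d[:,2])[:,None]
def proj(m,p):
    f=210/np.tan(np.radians(m["vfov"])/2); c=(np.atleast_2d(p)-m["pose"][:3,3])@m["pose"][:3,:3]
    return np.c_[m["cx"]-f*c[:,0]/c[:,2],m["cy"]+f*c[:,1]/c[:,2]]
def blobs(mask,lo=50):
    mask=cv2.morphologyEx(mask.astype(np.uint8)*255,cv2.MORPH_OPEN,np.ones((3,3)))
    return sorted([c for c in cv2.findContours(mask,cv2.RETR_EXTERNAL,cv2.CHAIN_APPROX_NONE)[0] if cv2.contourArea(c)>lo],key=lambda c:c[:,0,0].mean())
def rect(m,c,z):
    "min-area rectangle of a contour cast on plane z: centre, long, short (mm), yaw of long side deg"
    p=ray(m,c[:,0],z)[:,:2]*1000
    (x,y),(w,h),a=cv2.minAreaRect(p.astype(np.float32))
    if w<h: w,h,a=h,w,a+90
    return np.round([x,y,w,h,(a+90)%180-90],1)
def white(im):
    h=cv2.cvtColor(im,cv2.COLOR_RGB2HSV); return (h[...,1]<50)&(h[...,2]>130)
def blue(im):
    h=cv2.cvtColor(im,cv2.COLOR_RGB2HSV); return (abs(h[...,0].astype(int)-110)<14)&(h[...,1]>150)&(h[...,2]>90)
E
python3 - <<'E'
from h import *
for n in("top","scene"):
    m,im=snap(n)
    for c in blobs(white(im),60):
        r=rect(m,c,.094)
        if 300<r[0]<700 and r[2]<80: print(n,"white",c[:,0].mean(0).round(),r)
    for c in blobs(blue(im),150): print(n,"blue z20",c[:,0].mean(0).round(),rect(m,c,.02))
# tray/plinth corners by eye in top picture
m=eyes.camera_model("top")
print(ray(m,[[183,188],[284,176],[290,238],[186,249]],.022).round(3).tolist())
E
```

```text
top white [197. 215.] [502.4 293.2  44.1  27.7   9.2]
top white [233. 211.] [510.  188.1  43.3  27.8   8.7]
top white [268. 205.] [524.9  85.8  43.7  28.1  11.1]
top blue z20 [351. 220.] [ 481.7 -170.9  150.7   61.4    1.1]
scene blue z20 [214. 271.] [ 477.2 -167.4  146.    60.1    0.7]
[[0.596, 0.351, 0.022], [0.626, 0.034, 0.022], [0.43, 0.021, 0.022], [0.405, 0.342, 0.022]]
```

```bash
python3 -m pendant '{"travel":[[23,26,1.5],[23,26,1.5],[23,26,1.5],[23,26,1.5],[23,26,1.5],[23,26,1.5],[23,26,1.5],[23,26,1.5],[23,26,1.5],[23,26,1.5],[23,26,1.5],[23,26,1.5],[23,26,1.5],[23,22,1.5],[0,0,0],[0,0,0]],"delta_rot":[[0,0,-0.008],[0,0,-0.008],[0,0,-0.008],[0,0,-0.008],[0,0,-0.008],[0,0,-0.008],[0,0,-0.008],[0,0,-0.008],[0,0,-0.008],[0,0,-0.008],[0,0,-0.008],[0,0,-0.008],[0,0,-0.008],[0,0,-0.008],[0,0,0],[0,0,0]]}' 85
python3 - <<'E'
from h import *
m,im=snap("wrist","w_pocket")
for c in blobs(blue(im),800): print(c[:,0].mean(0),rect(m,c,.02))
E
```

```text
time_s: 1.53
position: [0.4697, -0.1689, 0.2521]
tool_rot: [[-0.0, 0.161, -0.987], [0.0, -0.987, -0.161], [-1.0, -0.0, 0.0]]
ft_force: [-0.4, -0.9, -0.3]
grip_width: 0.0852
[285.0057971  164.13043478] [ 481.8 -168.8  152.6   65.     0.8]
```

```bash
python3 -m pendant '{"travel":[[0,41,2],[0,41,2],[0,41,2],[0,41,2],[0,41,2],[0,41,2],[0,41,2],[0,41,2],[0,25,2],[0,0,0],[0,0,0]],"delta_rot":[[0,0,0],[0,0,0],[0,0,0],[0,0,0],[0,0,0],[0,0,0],[0,0,0],[0,0,0],[0,0,0],[0,0,0],[0,0,0]]}'
python3 - <<'E'
from h import *
print(env.observe()["q"])
m,im=snap("wrist","w_boxes")
for c in blobs(white(im),300): print("label",c[:,0].mean(0),rect(m,c,.094))
E
```

```text
time_s: 2.5
position: [0.469, 0.1828, 0.2702]
tool_rot: [[-0.0, 0.159, -0.987], [-0.0, -0.987, -0.159], [-1.0, 0.0, 0.0]]
ft_force: [-0.7, -0.8, -0.7]
grip_width: 0.0851
[ 7.80631828e+00  1.55698289e+01  7.71962454e+01 -2.31164441e-02
  8.72502519e+01  8.86653881e+01]
label [ 48.9295302  123.80872483] [483.  438.   76.9  61.5   3. ]
label [178.83108108 137.64864865] [502.5 295.3  47.4  31.7  10.7]
label [207.48192771 251.22289157] [380.3 254.8  60.8  56.2   4.2]
label [282.74829932 146.8707483 ] [510.6 189.5  46.3  30.7   9.2]
label [385.76969697 151.51515152] [522.3  84.9  53.6  34.2  10.6]
```

View pics/w_pocket.png

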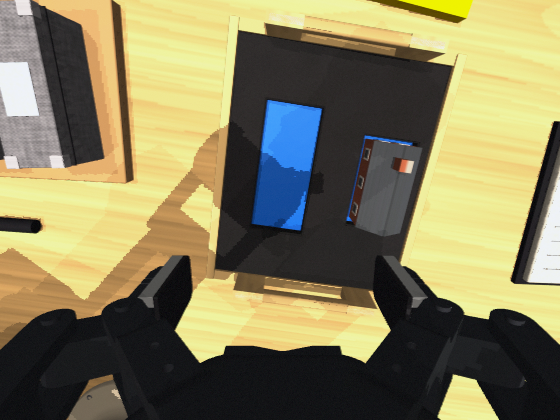

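View pics/w_boxes.png

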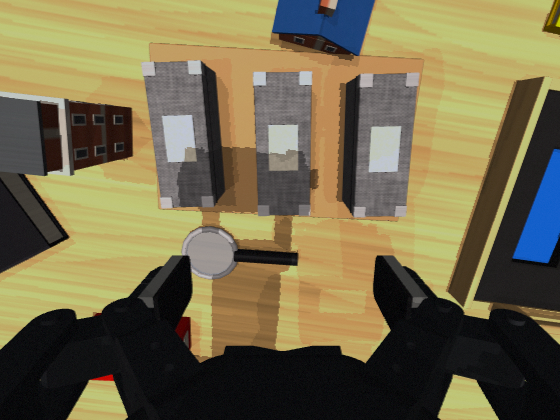

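The pocket picture shows the free blue floor at (286,165) and the gatehouse at (388,185). The boxes picture shows the box tops at (180,135), (283,145) and (386,145), all grey with white labels. The tower is at (70,135), the villa roof at (325,20) and the magnifier at (235,255). I'm using the box-top corner pixels for pose.

Run:
```python
from h import *
m=eyes.camera_model("wrist")
for n,c in dict(L=[[144,63],[201,61],[217,206],[161,209]],M=[[254,72],[311,72],[311,216],[257,217]],R=[[361,74],[419,73],[407,215],[352,216]]).items():
    p=ray(m,c,.094)[:,:2]*1000; 
    a=(p[0]+p[1]-p[2]-p[3])/2; b=(p[0]+p[3]-p[1]-p[2])/2
    print(n,p.mean(0).round(1),"len",np.linalg.norm(a).round(1),"wid",np.linalg.norm(b).round(1),"yaw",np.degrees(np.arctan2(a[1],a[0])).round(1),np.degrees(np.arctan2(-b[0],b[1])).round(1))
R=env.observe()["tool_rot"]; print("tool yaw",np.degrees(np.arctan2(-R[0][2]*0-R[1][2],-R[0][2])))
```

```text
L [502.3 291.8] len 143.9 wid 57.6 yaw 10.7 11.7
M [509.4 188.1] len 145.3 wid 56.7 yaw 9.8 9.7
R [525.8  85.9] len 142.8 wid 57.6 yaw 10.0 10.2
tool yaw 9.059410085765009
```

Run:
```python
from h import *
m=eyes.camera_model("wrist")
print("tower base near edge",ray(m,[[131,106],[132,172]],0).round(3).tolist())
print("tower top near edge",ray(m,[[62,97],[68,172]],.157).round(3).tolist())
t=eyes.camera_model("top");print("tower top, top cam",ray(t,[[137,208],[164,207],[138,233],[165,233]],.157).round(3).tolist())
```

```text
tower base near edge [[0.523, 0.387, 0.0], [0.438, 0.383, 0.0]]
tower top near edge [[0.527, 0.367, 0.157], [0.467, 0.364, 0.157]]
tower top, top cam [[0.518, 0.446, 0.157], [0.519, 0.372, 0.157], [0.448, 0.443, 0.157], [0.446, 0.369, 0.157]]
```

```bash
python3 -m pendant '{"travel":[[11,37,0],[11,37,0],[11,36,0],[0,0,-40],[0,0,-40],[0,0,-40],[0,0,-40],[0,0,0],[0,0,0]],"delta_rot":[[0,0,0.026],[0,0,0],[0,0,0],[0,0,0],[0,0,0],[0,0,0],[0,0,0],[0,0,0],[0,0,0]]}' 68 40
python3 - <<'E'
from h import *
m,im=snap("wrist","w_L")
E
```

```text
time_s: 3.3
position: [0.5024, 0.2913, 0.1099]
tool_rot: [[-0.003, 0.182, -0.983], [-0.001, -0.983, -0.182], [-1.0, 0.001, 0.003]]
ft_force: [0.7, -0.1, 1.3]
grip_width: 0.0679
```

View pics/w_L.png

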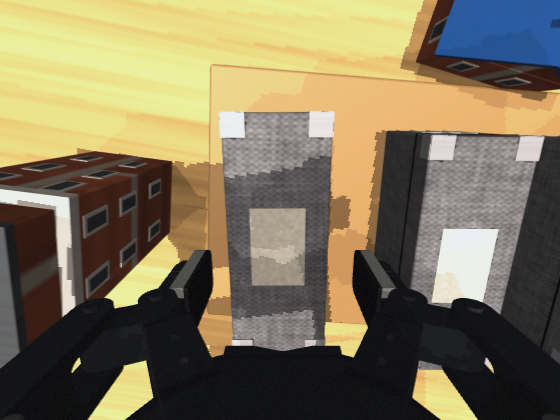

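The box is centred between the fingers (tips at 212 and 354, box edges about 230 and 329), and the tower is clear on the left. I'm descending and gripping.

```bash
python3 -m pendant '{"travel":[[0,0,-20],[0,0,-20],[0,0,-22],[0,0,0],[0,0,0],[0,0,0]],"delta_rot":[[0,0,0],[0,0,0],[0,0,0],[0,0,0],[0,0,0],[0,0,0]]}'; python3 -m pendant '{"travel":[[0,0,0],[0,0,0],[0,0,0],[0,0,0],[0,0,0],[0,0,0],[0,0,0],[0,0,0]],"delta_rot":[[0,0,0],[0,0,0],[0,0,0],[0,0,0],[0,0,0],[0,0,0],[0,0,0],[0,0,0]]}' 45 40
```

```text
time_s: 3.85
position: [0.5037, 0.2933, 0.0511]
tool_rot: [[0.004, 0.183, -0.983], [0.001, -0.983, -0.183], [-1.0, -0.001, -0.004]]
ft_force: [0.2, 0.4, 0.4]
grip_width: 0.0678
time_s: 4.52
position: [0.5034, 0.2935, 0.0508]
tool_rot: [[0.004, 0.184, -0.983], [0.001, -0.983, -0.184], [-1.0, -0.001, -0.004]]
ft_force: [-0.4, -1.4, 7.3]
grip_width: 0.0559
```

```bash
python3 -m pendant '{"travel":[[0,0,5],[0,0,8],[0,0,10],[0,0,10],[0,0,7],[0,0,0],[0,0,0],[0,0,0],[0,0,0],[0,0,0]],"delta_rot":[[0,0,0],[0,0,0],[0,0,0],[0,0,0],[0,0,0],[0,0,0],[0,0,0],[0,0,0],[0,0,0],[0,0,0]]}'; python3 -c "
from h import *
f=[]
for i in range(2): s=env.observe(); f.append(s['ft_force'][2]); m,im=snap('wrist','up%d'%i)
print(f,s['joint_efforts'],s['position'])"
```

```text
time_s: 5.35
position: [0.5019, 0.293, 0.0878]
tool_rot: [[-0.001, 0.184, -0.983], [-0.0, -0.983, -0.184], [-1.0, 0.0, 0.001]]
ft_force: [-0.3, -0.2, -2.3]
grip_width: 0.0558
[np.float64(-2.2987288859009096), np.float64(-1.7752176841116574)] [ 6.38544429e-03 -5.15593350e+01 -1.95003158e+01  2.70421533e-04
  5.11354199e-03 -1.01905803e-05] [0.50196139 0.29298739 0.0878757 ]
```

Left box: about 2 N, so it's empty. I'm putting it back.

```bash
python3 -m pendant '{"travel":[[0,0,-10],[0,0,-10],[0,0,-8],[0,0,-5],[0,0,-3],[0,0,-2],[0,0,-1],[0,0,0],[0,0,0],[0,0,0]],"delta_rot":[[0,0,0],[0,0,0],[0,0,0],[0,0,0],[0,0,0],[0,0,0],[0,0,0],[0,0,0],[0,0,0],[0,0,0]]}'
```

```text
time_s: 6.28
position: [0.5016, 0.2929, 0.0508]
tool_rot: [[-0.0, 0.184, -0.983], [-0.0, -0.983, -0.184], [-1.0, 0.0, 0.0]]
ft_force: [-8.8, -3.4, 13.9]
grip_width: 0.0558
```

```bash
python3 -m pendant '{"travel":[[0,0,0.5],[0,0,0],[0,0,0],[0,0,0],[0,0,0]],"delta_rot":[[0,0,0],[0,0,0],[0,0,0],[0,0,0],[0,0,0]]}' 68; python3 -m pendant '{"travel":[[0,0,12],[0,0,25],[0,0,40],[0,0,40],[0,0,30],[0,0,0],[0,0,0]],"delta_rot":[[0,0,0],[0,0,0],[0,0,0],[0,0,0],[0,0,0],[0,0,0],[0,0,0]]}'
python3 - <<'E'
from h import *
m,im=snap("wrist","w_L2")
for c in blobs(white(im),500): print("label",c[:,0].mean(0).round(),rect(m,c,.094))
m,im=snap("top")
for c in blobs(white(im),60):
    r=rect(m,c,.094)
    if 300<r[0]<700 and r[2]<80: print("top",c[:,0].mean(0).round(),r)
E
```

```text
time_s: 6.7
position: [0.5022, 0.2931, 0.0497]
tool_rot: [[-0.0, 0.184, -0.983], [-0.0, -0.983, -0.184], [-1.0, 0.0, 0.0]]
ft_force: [0.1, -0.5, -0.6]
grip_width: 0.068
time_s: 7.28
position: [0.5026, 0.2933, 0.1982]
tool_rot: [[0.003, 0.184, -0.983], [0.001, -0.983, -0.184], [-1.0, -0.0, -0.003]]
ft_force: [0.2, 0.9, -0.4]
grip_width: 0.0683
label [109. 165.] [510.4 437.8  80.   10.4 -88.3]
label [277. 311.] [400.2 279.1  53.8  51.   72.5]
label [278. 137.] [557.2 304.1  56.7  29.2 -79.3]
label [283. 208.] [500.8 293.3  45.3  29.9  10.4]
label [415. 196.] [521.2 191.3 123.5  55.1   9.3]
label [523. 223.] [525.5  87.2 144.7  56.5  10.4]
top [233. 211.] [509.9 188.7  43.5  26.4  10.3]
top [268. 205.] [524.9  85.8  43.7  28.1  11.1]
```

View pics/w_L2.png

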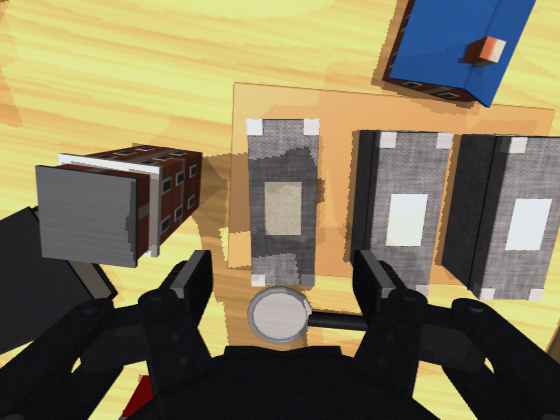

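Left box stands back at (501,293), yaw 10.4°, as before, with the tower and magnifier undisturbed. Next is the middle one.

```bash
python3 -m pendant '{"travel":[[2.5,-35,0],[2.5,-35,0],[2.5,-34.5,0],[0,0,-40],[0,0,-40],[0,0,-28],[0,0,-20],[0,0,-20],[0,0,0],[0,0,0],[0,0,0]],"delta_rot":[[0,0,-0.018],[0,0,0],[0,0,0],[0,0,0],[0,0,0],[0,0,0],[0,0,0],[0,0,0],[0,0,0],[0,0,0],[0,0,0]]}'; python3 -m pendant '{"travel":[[0,0,0],[0,0,0],[0,0,0],[0,0,0],[0,0,0],[0,0,0],[0,0,0],[0,0,0]],"delta_rot":[[0,0,0],[0,0,0],[0,0,0],[0,0,0],[0,0,0],[0,0,0],[0,0,0],[0,0,0]]}' 45 40;python3 -m pendant '{"travel":[[0,0,5],[0,0,8],[0,0,10],[0,0,10],[0,0,7],[0,0,0],[0,0,0],[0,0,0],[0,0,0],[0,0,0]],"delta_rot":[[0,0,0],[0,0,0],[0,0,0],[0,0,0],[0,0,0],[0,0,0],[0,0,0],[0,0,0],[0,0,0],[0,0,0]]}'; python3 -c "
from h import *
s=env.observe();m,im=snap('wrist'); s=env.observe(); print(s['ft_force'],s['joint_efforts'])"
```

```text
time_s: 8.3
position: [0.5098, 0.1886, 0.0493]
tool_rot: [[0.0, 0.166, -0.986], [0.0, -0.986, -0.166], [-1.0, -0.0, -0.0]]
ft_force: [-0.8, 0.0, 0.0]
grip_width: 0.0677
time_s: 8.97
position: [0.5102, 0.1887, 0.05]
tool_rot: [[0.002, 0.166, -0.986], [0.0, -0.986, -0.166], [-1.0, -0.0, -0.002]]
ft_force: [-1.6, 0.3, 6.2]
grip_width: 0.0557
time_s: 9.8
position: [0.5094, 0.1885, 0.0884]
tool_rot: [[-0.001, 0.166, -0.986], [-0.0, -0.986, -0.166], [-1.0, -0.0, 0.001]]
ft_force: [0.2, 0.1, -1.4]
grip_width: 0.0555
[ 0.47114114 -0.17900319 -0.90830529] [ 7.63968215e-03 -4.77514279e+01 -1.85346007e+01  7.48243042e-05
  3.35326222e-03 -1.47858054e-05]
```

Middle box: about 1.2 N, so it's empty as well. I'm putting it back and moving on to the right one.

```bash
python3 -m pendant '{"travel":[[0,0,-10],[0,0,-10],[0,0,-8],[0,0,-5],[0,0,-3],[0,0,-2],[0,0,-0.7],[0,0,0],[0,0,0],[0,0,0]],"delta_rot":[[0,0,0],[0,0,0],[0,0,0],[0,0,0],[0,0,0],[0,0,0],[0,0,0],[0,0,0],[0,0,0],[0,0,0]]}';  python3 -m pendant '{"travel":[[0,0,0.3],[0,0,0],[0,0,0],[0,0,0],[0,0,0]],"delta_rot":[[0,0,0],[0,0,0],[0,0,0],[0,0,0],[0,0,0]]}' 68; python3 -m pendant '{"travel":[[0,0,12],[0,0,25],[0,0,40],[0,0,40],[0,0,30],[0,0,0],[0,0,0]],"delta_rot":[[0,0,0],[0,0,0],[0,0,0],[0,0,0],[0,0,0],[0,0,0],[0,0,0]]}'
python3 - <<'E'
from h import *
m,im=snap("wrist","w_M2")
for c in blobs(white(im),500): print("label",c[:,0].mean(0).round(),rect(m,c,.094))
E
```

```text
time_s: 10.68
position: [0.5098, 0.1886, 0.0503]
tool_rot: [[0.001, 0.166, -0.986], [0.0, -0.986, -0.166], [-1.0, 0.0, -0.001]]
ft_force: [-0.1, 0.2, -0.7]
grip_width: 0.0555
time_s: 11.1
position: [0.5097, 0.1886, 0.0505]
tool_rot: [[0.0, 0.166, -0.986], [0.0, -0.986, -0.166], [-1.0, -0.0, -0.0]]
ft_force: [-0.6, -0.5, 0.1]
grip_width: 0.0681
time_s: 11.68
position: [0.51, 0.1887, 0.1988]
tool_rot: [[0.003, 0.166, -0.986], [0.001, -0.986, -0.166], [-1.0, 0.0, -0.003]]
ft_force: [0.0, -0.3, -1.1]
grip_width: 0.0677
label [  5. 203.] [474.7 415.7  80.6  11.8  -4.1]
label [150. 172.] [500.2 295.3 146.7  53.4   7.7]
label [212. 313.] [397.5 234.9  44.8  17.8 -13.5]
label [283. 206.] [509.8 189.1  45.1  29.9   9.7]
label [296. 131.] [571.  187.2  32.2  23.3 -76.4]
label [403. 205.] [525.   90.4  63.   50.5   6.1]
```

```bash
python3 -m pendant '{"travel":[[5,-34,0],[5,-34,0],[5.3,-34.3,0],[0,0,-40],[0,0,-40],[0,0,-29],[0,0,-20],[0,0,-20],[0,0,0],[0,0,0],[0,0,0]],"delta_rot":[[0,0,0.013],[0,0,0],[0,0,0],[0,0,0],[0,0,0],[0,0,0],[0,0,0],[0,0,0],[0,0,0],[0,0,0],[0,0,0]]}'; python3 -m pendant '{"travel":[[0,0,0],[0,0,0],[0,0,0],[0,0,0],[0,0,0],[0,0,0],[0,0,0],[0,0,0]],"delta_rot":[[0,0,0],[0,0,0],[0,0,0],[0,0,0],[0,0,0],[0,0,0],[0,0,0],[0,0,0]]}' 45 60;python3 -m pendant '{"travel":[[0,0,5],[0,0,8],[0,0,10],[0,0,10],[0,0,7],[0,0,0],[0,0,0],[0,0,0],[0,0,0],[0,0,0]],"delta_rot":[[0,0,0],[0,0,0],[0,0,0],[0,0,0],[0,0,0],[0,0,0],[0,0,0],[0,0,0],[0,0,0],[0,0,0]]}'; python3 -c "
from h import *
m,im=snap('wrist','w_R'); s=env.observe(); print(s['ft_force'],s['wrist_torque'],s['q'])
for c in blobs(white(im),300): print('label',c[:,0].mean(0).round(),rect(m,c,.094+.038))"
```

```text
time_s: 12.65
position: [0.5251, 0.0863, 0.0488]
tool_rot: [[0.0, 0.179, -0.984], [0.0, -0.984, -0.179], [-1.0, 0.0, -0.0]]
ft_force: [0.7, -0.3, 1.3]
grip_width: 0.0677
time_s: 13.32
position: [0.5254, 0.0865, 0.0496]
tool_rot: [[0.002, 0.179, -0.984], [0.0, -0.984, -0.179], [-1.0, 0.0, -0.002]]
ft_force: [-0.8, 3.1, 6.3]
grip_width: 0.0556
time_s: 14.15
position: [0.5247, 0.0862, 0.088]
tool_rot: [[-0.001, 0.179, -0.984], [0.0, -0.984, -0.179], [-1.0, -0.0, 0.001]]
ft_force: [0.4, 0.1, -5.7]
grip_width: 0.0555
[-0.32775018 -0.14144988 -6.10748242] [ 0.00523677 -0.0470163  -0.00311176] [-3.42992669e+00  2.86666017e+01  8.93749959e+01 -8.61161063e-04
  6.20064180e+01  7.62705164e+01]
label [ 50. 219.] [532.2 169.5 112.5  37.1  -3.6]
label [282. 304.] [527.8  87.4  38.2  30.3  10.4]
label [294. 163.] [575.7  96.2  57.2  40.9 -80. ]
```

Right box: about 6 N (0.6 kg), so this is the heavy one. I'm carrying it level to above the pocket.

```bash
python3 -m pendant '{"travel":[[0,0,10],[0,0,20],[0,0,10],[-2,-12,0],[-5,-31,0],[-5,-31,0],[-6,-31,0],[-5,-31,0],[-5,-31,0],[-5,-31,0],[-5,-31,0],[-3,-17,0],[-2,-9.5,0],[0,0,0],[0,0,0],[0,0,0],[0,0,0]],"delta_rot":[[0,0,0],[0,0,0],[0,0,0],[0,0,-0.01],[0,0,-0.02],[0,0,-0.02],[0,0,-0.02],[0,0,-0.02],[0,0,-0.02],[0,0,-0.02],[0,0,-0.018],[0,0,-0.01],[0,0,-0.006],[0,0,0],[0,0,0],[0,0,0],[0,0,0]]}';python3 - <<'E'
from h import *
s=env.observe();R=np.array(s["tool_rot"]);p=np.array(s["position"]);print(p.round(4),"yaw",np.degrees(np.arctan2(-R[1,2],-R[0,2])).round(2))
zt=p[2]-.0495+.094
m,im=snap("wrist","w_H")
f=210/np.tan(np.radians(m["vfov"])/2)
print("top z",zt)
# expected top corners and pocket-foam corners overlay
big=im[:,:,::-1].copy()
def quad(c,yaw,l,w,z):
    a=np.radians(yaw);A=np.array([np.cos(a),np.sin(a)]);B=np.array([-A[1],A[0]])
    return np.array([[*(c+sx*l/2*A+sy*w/2*B),z] for sx,sy in((1,1),(1,-1),(-1,-1),(-1,1))])
for q,col in((quad(p[:2],np.degrees(np.arctan2(-R[1,2],-R[0,2])),.144,.056,zt),(0,255,0)),(quad(np.array([.4818,-.1693]),.9,.152,.064,.02),(0,0,255))):
    cv2.polylines(big,[proj(m,q).round().astype(np.int32)],True,col,1)
cv2.imwrite("pics/w_Ho.png",big)
E
```

```text
time_s: 15.62
position: [0.482, -0.1681, 0.1284]
tool_rot: [[-0.0, 0.017, -1.0], [0.0, -1.0, -0.017], [-1.0, -0.0, 0.0]]
ft_force: [0.2, 0.2, -5.9]
grip_width: 0.0554
[ 0.482  -0.1681  0.1284] yaw 0.99
top z 0.17291176143221182
```

View pics/w_Ho.png

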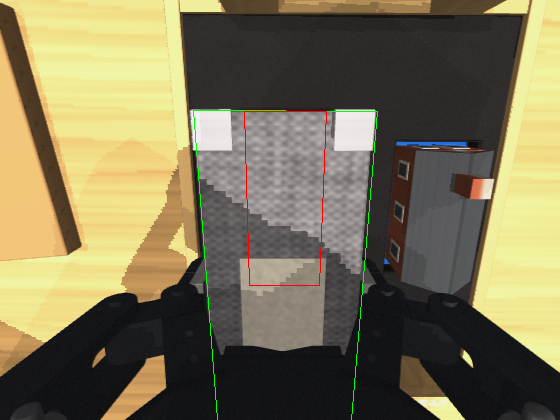

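The box in hand matches the expected outline (green) to within about 1 px. Its far corners are at (192,110) and (377,110), and the gatehouse at (440,210) is well clear. I'm lowering in stages.

```bash
python3 -m pendant '{"travel":[[0,-1,-15],[0,0,-20],[0,0,-15],[0,0,-9],[0,0,0],[0,0,0],[0,0,0]],"delta_rot":[[0,0,0],[0,0,0],[0,0,0],[0,0,0],[0,0,0],[0,0,0],[0,0,0]]}';python3 -m pendant '{"travel":[[0,0,-3],[0,0,-3],[0,0,-3],[0,0,0],[0,0,0]],"delta_rot":[[0,0,0],[0,0,0],[0,0,0],[0,0,0],[0,0,0]]}'
```

```text
time_s: 16.25
position: [0.4825, -0.1703, 0.0703]
tool_rot: [[0.001, 0.016, -1.0], [-0.001, -1.0, -0.016], [-1.0, 0.001, -0.001]]
ft_force: [1.0, -0.0, -5.4]
grip_width: 0.0551
time_s: 16.67
position: [0.4819, -0.1702, 0.0603]
tool_rot: [[-0.0, 0.016, -1.0], [0.0, -1.0, -0.016], [-1.0, -0.0, 0.0]]
ft_force: [0.1, 0.8, -5.4]
grip_width: 0.0547
```

The box is already 3 mm below the foam top with no contact, so I'm continuing down.

```bash
python3 -m pendant '{"travel":[[0,0,-3],[0,0,-3],[0,0,-3],[0,0,0],[0,0,0],[0,0,0]],"delta_rot":[[0,0,0],[0,0,0],[0,0,0],[0,0,0],[0,0,0],[0,0,0]]}';python3 -m pendant '{"travel":[[0,0,-1],[0,0,-1],[0,0,-1],[0,0,0],[0,0,0],[0,0,0]],"delta_rot":[[0,0,0],[0,0,0],[0,0,0],[0,0,0],[0,0,0],[0,0,0]]}'
```

```text
time_s: 17.17
position: [0.482, -0.1703, 0.0514]
tool_rot: [[0.0, 0.016, -1.0], [-0.0, -1.0, -0.016], [-1.0, 0.0, -0.0]]
ft_force: [0.4, -0.6, -5.4]
grip_width: 0.0556
time_s: 17.67
position: [0.4819, -0.1702, 0.0484]
tool_rot: [[-0.0, 0.016, -1.0], [0.0, -1.0, -0.016], [-1.0, -0.0, 0.0]]
ft_force: [0.5, -0.3, -5.0]
grip_width: 0.0556
```

```bash
python3 -m pendant '{"travel":[[0,0,-0.5],[0,0,-0.5],[0,0,0],[0,0,0],[0,0,0]],"delta_rot":[[0,0,0],[0,0,0],[0,0,0],[0,0,0],[0,0,0]]}';python3 -m pendant '{"travel":[[0,0,-0.4],[0,0,-0.3],[0,0,0],[0,0,0],[0,0,0]],"delta_rot":[[0,0,0],[0,0,0],[0,0,0],[0,0,0],[0,0,0]]}'
```

```text
time_s: 18.08
position: [0.4819, -0.1703, 0.0476]
tool_rot: [[0.0, 0.016, -1.0], [-0.0, -1.0, -0.016], [-1.0, 0.0, -0.0]]
ft_force: [-2.6, 0.9, 0.4]
grip_width: 0.0557
time_s: 18.5
position: [0.4819, -0.1703, 0.0476]
tool_rot: [[0.001, 0.016, -1.0], [-0.0, -1.0, -0.016], [-1.0, 0.0, -0.001]]
ft_force: [-4.9, 0.8, 9.1]
grip_width: 0.0552
```

Seated at 47.6 mm, exactly the predicted height for fully down. I'm releasing and retreating.

```bash
python3 -m pendant '{"travel":[[0,0,0.5],[0,0,0],[0,0,0],[0,0,0],[0,0,0]],"delta_rot":[[0,0,0],[0,0,0],[0,0,0],[0,0,0],[0,0,0]]}' 68; python3 -m pendant '{"travel":[[0,0,12],[0,0,25],[0,0,40],[0,0,40],[0,0,40],[0,0,40],[-20,0,0],[-20,0,0],[0,0,0],[0,0,0],[0,0,0]],"delta_rot":[[0,0,0],[0,0,0],[0,0,0],[0,0,0],[0,0,0],[0,0,0],[0,0,0],[0,0,0],[0,0,0],[0,0,0],[0,0,0]]}'
python3 - <<'E'
from h import *
m,im=snap("wrist","w_end")
for c in blobs(white(im),500): print("label",c[:,0].mean(0).round(),rect(m,c,.092))
_,im2=snap("scene")
cv2.imwrite("pics/end.png",np.hstack([im,cv2.resize(im2[120:330,80:360],(560,420))])[:,:,::-1][:, :, :].copy()) if 0 else None
a=cv2.resize(im[:,:,::-1],(400,300));b=cv2.resize(im2[110:320,110:390][:,:,::-1],(400,300))
cv2.imwrite("pics/end.png",np.hstack([a,b]))
m,im=snap("top")
for c in blobs(white(im),60):
    r=rect(m,c,.094)
    if 300<r[0]<700 and r[2]<80: print("top",c[:,0].mean(0).round(),r)
E
```

```text
time_s: 18.92
position: [0.482, -0.1703, 0.0472]
tool_rot: [[0.0, 0.016, -1.0], [-0.0, -1.0, -0.016], [-1.0, 0.0, -0.0]]
ft_force: [-0.2, 0.7, 0.0]
grip_width: 0.0681
time_s: 19.83
position: [0.4423, -0.1703, 0.2441]
tool_rot: [[0.0, 0.016, -1.0], [0.0, -1.0, -0.016], [-1.0, -0.0, -0.0]]
ft_force: [-0.4, -0.1, -0.6]
grip_width: 0.0681
label [285. 125.] [ 503.2 -169.1  101.7   57.2    1. ]
top [197. 215.] [500.6 291.7  43.4  27.6  10. ]
top [233. 211.] [509.8 187.5  44.1  27.5  10.3]
```

View pics/end.png

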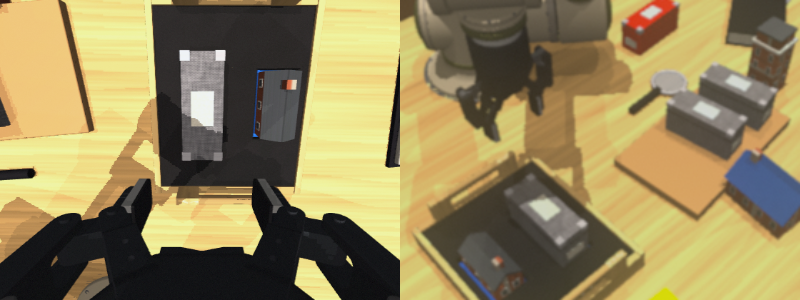

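The heavy box sits square in the cut-out (wrist view, around (203,105)) with the gatehouse untouched beside it. The two empty boxes stand in their places, so I'm handing in.

```bash
python3 -c "
from rig import close_job
print(close_job())"
```

```text
the job is handed in; nothing more can be done
None
```

The heavy box was the one nearest the tray. It is now bedded in the free cut-out, and the two empty ones are back in their places. I handed the job in after about 20 s of robot time.

- **Weighing:** I lifted the boxes in order, left, middle, right, about 38 mm straight up each. The wrist read about 2 N, 1.2 N and 5.9 N, so left and middle are empty and right is about 0.6 kg. Force noise is roughly ±1 N, well short of the gap between empty and full.
- **Empty boxes:** afterwards the labels measured within about 2 mm and 2° of where they stood, which is close to the measuring noise. The left box was pressed down with 14 N for a moment as it was set back. The middle one may have been released a fraction of a millimetre above the board.
- **Heavy box:** it met the floor at a tool height of 47.6 mm, exactly the height expected for fully down. It did not catch the foam on the way in. The last wrist view gives a yaw of 1.0° against the pocket's 0.8–1.1°, and y = -169 mm against the pocket's -169 mm. That outline covered only part of the box, so I did not use its x reading; the arm's own x was 482 mm, against 482 mm for the pocket.
- **Surroundings:** in the last pictures the gatehouse, villa, tower, magnifier and the one red box in view look undisturbed, judged by eye. The arm is clear of everything.

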